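# Load and close up a battery case in a tinkering workshop

### The arm

A 6-joint arm with a two-finger parallel gripper is mounted at the origin on the work surface. World frame = base frame: x ahead of the robot, y to its left, z up, the work surface at z = 0. Lengths are in mm, angles in rad, forces in N, time in s.
With the tool pointing down it reaches from about 400 to 925 mm from the base axis. Payload 12.5 kg.
Tool frame: the origin (TCP) lies midway between the tips of the shut fingers; the grasp point (between the pads) lies 19 mm behind it; z points along the fingers, y is the line along which they close (so a half turn about z gives the same grasp; the last joint's range is limited). The gripper opens to 95 mm and grips with 3 to 60 N. Pads are 20 mm wide; open, the fingers measure 119 mm over their backs; the gripper's body (75 mm by 180 mm) begins 59 mm behind the grasp point.
Start: joints at [-1.455, 0.491, 1.559, -0, 1.092, -0.106], TCP at [137.513, -609.705, 189.861] pointing down, gripper open.
Joint ranges: [-3.1, 3.1], [-0.84, 2.19], [0.05, 2.79], [-1.13, 4.28], [0.06, 2.93], [-2.69, 2.69]. Speed limits (rad/s): [2.22, 2.22, 2.79, 3.14, 3.14, 3.14].

### API

Orientations are given as [roll, pitch, yaw] about the fixed x, y, z axes, in that order (R = Rz(yaw) Ry(pitch) Rx(roll)).
In Python, from cell import env gives the robot as it stands.
- The arm moves only by the shell command python3 -m inch 'ROWS'. ROWS is JSON, a list of rows, each a list of 7 numbers: the turn, a rotation vector about the tool's x, y, z in rad, then the shift along the tool's x, y, z in cm, then the closure, from -1 (fully open) to 1 (shut). A call has 1 to 20 rows; each row shifts and turns the commanded pose from where the row before left it, along the tool's axes as they then stand; what a row does not reach is not made up. A row lasts 1/8 s, in which the tool goes at most 62.5 mm and 10.7 degrees, less where a joint would pass 70% of its speed; a pose out of reach is approached as far as the arm can. A call with a gripper value outside its range is refused whole. The fingers move at their own pace and stop on an object; the grip force is fixed at half the most. Time passes only in rows, so rows that do not move let the fingers close. It gives the time, the measured TCP pose, the force, the opening and the grip force at its end, in the units of the state.
- env.state(): the state, without advancing time (a new reading comes with each control period).
- env.read_camera(name): name is "side" or "top" or "wrist"; returns a dict with "img" (420x560x3 uint8, red, green, blue), "depth" (420x560 float32, mm along the optical axis (not along the pixel's ray), 0 where there is no reading), "fx", "fy", "cx", "cy" (pixels), "position" and "orientation" of the camera in the world. Camera axes: x right, y down, z forward; pixel columns grow to the right and rows downward; lengths in mm; the calibration is good to about 2 mm. A picture is of the moment at which its call begins.
- env.job_done(): hands the job in; it is judged then, once.
Trained networks look in a picture, given as the dict that the camera call returned (one of the last four; its "shot" number tells which), for a name from the list of things; names that differ only in an ending like _2 or _b are one class to them, and where a whole thing is asked for, a point or a joint stands for the part that bears it (a point fixed in the world has none). Each returns a list of dicts, best first, with "score" (0 to 1); they miss things now and then, are a little off and sometimes report something else, mostly with a low value. They report only what shows in the picture. A call takes as long as a camera call. They do not tell look-alikes from the thing itself.
- env.find_in(picture, target): "centre" ([x, y, z] in mm, in the coordinates of the camera as it stood for that picture, good to about 4 mm: the middle of the surface that is visible of it).
- env.trace(picture, target): "mask" (420x560 bool, what is visible of it).
The state is a dict: "t": time; "joints": joint angles; "qvel": joint speeds; "tau": joint torques, N m; "eef_pos": TCP position; "tcp_rot": TCP orientation; "ft_force": force on the tool from outside, world axes, zero at the start; "moment": the same for the moment, N m; "opening": opening from 0.0 (shut) to 1.0 (fully open); "grip_force": force on a finger pad.
Only numpy, scipy, OpenCV 4.12 (cv2) and the standard library are available. Lean on these libraries where they do the work, as an engineer would, in place of code of your own. Each camera call takes 0.05 s, during which the arm holds its last target. There are 200 camera calls.

### The job

Put the loose short battery pack flat into the empty bay of the open grey case, then put the lid on fully home, then fold the clamp arm right down onto the lid; if the arm leans in over the case at the start, fold it back out of the way first. Set the pack and the lid down gently rather than dropping them, leave the pack that is already loaded in its bay, and do not push the other things on the table about.

Things in the scene. Friction and masses are not known exactly. Their poses are not given: they have to be found in the camera images.
- case: Open grey plastic case fixed to the table, outside 104 (x) x 144 (y) x 50 mm high, walls 4, 96 clear between the long walls; origin: centre of underside, z up. Floor top at z = 5. A divider (4 thick, top at z = 25) at y = 0 makes two bays; one holds a pack, the other is empty: which one changes. Ribs (top at z = 11, inner faces at x = +-19) locate the packs, long side along y.
- bay_plus (a point): Centre of the bay at the case's +y side: case frame x = 0, y = +35, z = 5 mm (floor top). The bay is 66 long in y, 38 wide between the ribs. The empty bay, whichever it is, has a 2 mm rubber liner on its floor, so a pack in it stands at z = 7 in the case's frame.
- bay_minus (a point): The same for the other bay: case frame x = 0, y = -35, z = 5 mm, on the clamp's side.
- lid: Loose grey lid lying skirt down, outside 121 (x) x 161 (y); skirt 10 deep, inside 113 x 153, so it goes over the case's rim with 4.5 to spare each side, either way round. Origin: centre of the skirt's lower edge, z up; top face at z = 15; on it a grip bar along y, 14 wide (x), 50 long, z = 29 to 43, on two feet. Seated, its origin is 40 above the case's. About 0.16 kg.
- pack: The loose battery pack to load: upright block, 30 (x) x 54 (y) x 36 high, black with a pale band and two brass studs on top (4 mm more); origin: centre of its underside, z up. About 0.15 kg.
- stored_pack: An identical pack (30 x 54 x 36) already lying in one of the case's bays; origin: centre of its underside. It tells which bay is taken.
- clamp (a joint): Clamp arm's angle, rad: 0 = level, its pad on the seated lid; pi/2 = upright; more = leaning outward. Starts 1.1 to 2.2; below 1.55 it is in the lid's way and must first be folded out (stop 2.3). Stays where left; 3 N at the tip moves it. Flat steel bar 14 wide (case x), 8 thick, reaching 58 from the pivot; under its end a rubber pad, 14 across, to 12 below the bar's centre line.
- clamp_pivot (a point): The clamp's pivot: case frame x = 0, y = -100, z = 67 mm. The arm swings in the case's y-z plane; level, it points to the case's +y. It sits in a steel fork outside the case's -y end: 28 wide in x, y = -110 to -90, 72 high.
- clamp_tip (a point): Point on the arm's outer (upper when closed) face over the rubber pad, 48 mm from the pivot: where to push.
- transformer: Small transformer, 42 x 50 x 38 high, beside the loose pack; origin: centre of its underside. It is a bystander; leave it where it is.
- tape: Roll of tape lying flat, 56 mm across, 20 high; origin: centre of its underside. It is a bystander; leave it where it is.
- long_pack: A longer pack of the same look, 30 x 92 x 36, too long for a bay; origin: centre of its underside. It is a bystander; leave it where it is.
- screwdriver: Screwdriver, 160 mm long, lying near the lid; origin: under its middle, handle to its -x. It is a bystander; leave it where it is.
- speaker: Round loudspeaker, 60 mm across, 28 high, near the lid; origin: centre of its underside. It is a bystander; leave it where it is.
- jar: Small jar, 50 mm across, 60 high, behind the case; origin: centre of its underside. It is a bystander; leave it where it is.
- gearmotor: Small gear motor, 60 x 26 x 22 high, in front of the case; origin: under its middle. It is a bystander; leave it where it is.
Mind the look-alikes: they are no part of the job. Leave any red look-alike of the lid alone.

How it is judged:
By the outcome, as a careful person would: the job done as asked, in the order asked, and still so for the second after the job is handed in, with the robot touching nothing.
It also fails if it takes over 64 s, if anything falls off the work surface, if the arm or the gripper's body presses on something with over 40 N, if the wrist force passes 120 N, or if a joint passes its speed limit or range.

## Working session

There is one attempt and no reset: what is moved stays moved. The work goes in short steps, Python scripts to look and compute and a shell command to move; the robot and the scene stay as the last step left them, time stands still between calls to the robot, and variables do not carry over. Pictures are saved under pics/ and viewed, at most 10 in all, crops included, and the job is handed in when it is done.

```bash
ls; mkdir -p pics
cat > h.py <<'E'
import numpy as np, cv2
from scipy.spatial.transform import Rotation as Ro
from cell import env
def cam(n):
    p=env.read_camera(n); o=np.array(p["orientation"],float)
    p["R"]=o if o.shape==(3,3) else (Ro.from_euler('xyz',o).as_matrix() if o.size==3 else Ro.from_quat(o).as_matrix())
    p["P"]=np.array(p["position"],float); return p
def cloud(p):
    d=p["depth"]; v,u=np.mgrid[:d.shape[0],:d.shape[1]]
    c=np.stack([(u-p["cx"])*d/p["fx"],(v-p["cy"])*d/p["fy"],d],-1)
    w=c@p["R"].T+p["P"]; w[d<=0]=np.nan; return w
def w(p,c): return p["R"]@np.array(c)+p["P"]
def save(p,f): cv2.imwrite("pics/"+f,p["img"][:,:,::-1])
E
python3 - <<'E'
from h import *
print(env.state())
for n in("top","side"):
    p=cam(n); save(p,n+"0.png"); print(n,p["P"],p["orientation"],p["fx"])
    for t in "case lid pack stored_pack clamp transformer tape long_pack screwdriver speaker jar gearmotor".split():
        print(t,[(round(r["score"],2),w(p,r["centre"]).round().tolist()) for r in env.find_in(p,t)[:3]])
E
```

```text
pics
{'t': 0.0, 'joints': array([-1.45459076e+00,  4.91585963e-01,  1.55944396e+00,  2.79009314e-05,
        1.09170859e+00, -1.05603844e-01]), 'qvel': array([-0.00038675, -0.00108808, -0.00152257, -0.00069071,  0.00259818,
        0.00034215]), 'tau': array([ 2.79886110e-03, -6.12631845e+01, -2.58179712e+01,  6.93554711e-02,
        4.82566771e-02, -1.06624213e-04]), 'eef_pos': array([ 137.49238757, -609.41166992,  189.24725435]), 'tcp_rot': array([-3.14045578e+00, -1.45389996e-04,  2.21796456e-01]), 'ft_force': array([-0.86569026, -0.00835189, -0.35238397]), 'moment': array([0.0293197 , 0.01494465, 0.00245197]), 'grip_force': 0.0, 'opening': 0.9983750849634874}
top [ 352.82141709    2.03038161 1123.20215241] [-3.06018957  0.00524404 -1.57863981] 435.18547567623483
case [(0.89, [535.0, 60.0, 12.0])]
lid [(0.73, [183.0, 317.0, 11.0]), (0.57, [450.0, 336.0, 15.0]), (0.32, [349.0, 353.0, 25.0])]
pack [(0.53, [450.0, -339.0, 41.0])]
stored_pack []
clamp [(0.58, [522.0, -19.0, 113.0])]
transformer [(0.64, [525.0, -317.0, 39.0]), (0.45, [351.0, 352.0, 23.0]), (0.38, [534.0, 61.0, 13.0])]

[... 251 characters left out ...]
 (0.36, [569.0, 317.0, 27.0])]
gearmotor [(0.59, [441.0, 104.0, 23.0])]
side [200.43779498 757.90940457 788.3835138 ] [-2.29177525 -0.02082799 -2.82586388] 429.8442781478457
case [(0.93, [529.0, 60.0, 28.0])]
lid [(0.94, [447.0, 353.0, 14.0]), (0.71, [185.0, 328.0, 14.0])]
pack [(0.7, [533.0, 66.0, 26.0]), (0.68, [455.0, -323.0, 33.0])]
stored_pack []
clamp [(0.61, [519.0, -17.0, 103.0])]
transformer [(0.71, [523.0, -304.0, 32.0]), (0.61, [532.0, 62.0, 29.0])]
tape []
long_pack [(0.78, [432.0, -249.0, 29.0]), (0.36, [535.0, 66.0, 26.0])]
screwdriver [(0.75, [353.0, 361.0, 21.0])]
speaker [(0.73, [633.0, 100.0, 50.0])]
jar [(0.82, [636.0, 99.0, 49.0])]
gearmotor [(0.78, [439.0, 110.0, 20.0])]
```

View pics/top0.png

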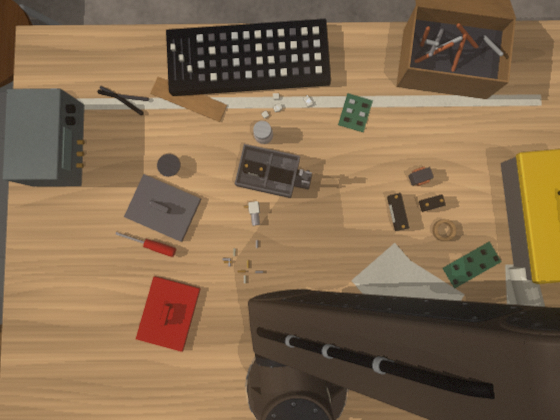

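View pics/side0.png

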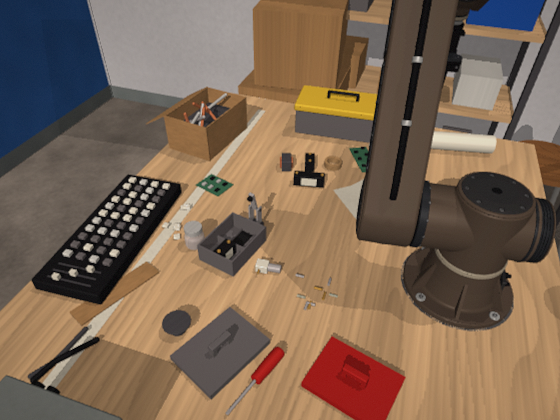

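The top picture shows the case at (268,170), with a pack in its left (+y) bay. The right bay, on the clamp side (305,178), is empty. The loose pack is at (432,203), close to the long pack (398,212), the transformer (421,176) and the tape (444,230). The grey lid is at (163,207) with the screwdriver along its edge; the red lid is the look-alike. The side picture agrees, with the clamp arm about upright at (255,207).

```bash
cat >> h.py <<'E'
def rect(W,c,r,z0,z1,mask=None):
    m=(np.hypot(W[...,0]-c[0],W[...,1]-c[1])<r)&(W[...,2]>z0)&(W[...,2]<z1)
    if mask is not None: m&=mask
    q=W[m]
    if len(q)<10: return "few",len(q)
    (x,y),(a,b),t=cv2.minAreaRect(q[:,:2].astype(np.float32))
    if a>b: a,b=b,a; t+=90   # t: direction of first side (short) ; long = t+90
    t=(t if a!=b else t)
    return dict(c=(round(x,1),round(y,1)),size=(round(a,1),round(b,1)),short_deg=round((t+90)%180-90,1),z=np.median(q[:,2]).round(1),n=len(q))
E
python3 - <<'E'
from h import *
for n in("top","side"):
    p=cam(n); W=cloud(p); print(n)
    tb=(abs(W[...,0]-480)<60)&(abs(W[...,1]-0)<300); print("table",np.nanpercentile(W[tb][:,2],[10,30]))
    print("case",rect(W,(533,60),100,43,56))
    print("lid",rect(W,(450,336),120,9,22), "bar",rect(W,(450,336),60,32,50))
    print("pack",rect(W,(455,-332),42,30,46))
    print("long",rect(W,(436,-256),60,28,40))
    print("trf",rect(W,(525,-312),45,28,45))
    print("tape",rect(W,(391,-379),40,12,26))
    m=(np.hypot(W[...,0]-522,W[...,1]+19)<90)&(W[...,2]>75); q=W[m]
    for z in range(60,135,8):
        s=(q[:,2]>=z)&(q[:,2]<z+8)
        if s.sum(): print(z,s.sum(),np.median(q[s],0).round(1))
    for t in("pack","lid","case","clamp"):
        for r in env.trace(p,t)[:2]:
            q=W[r["mask"]]; q=q[np.isfinite(q[:,0])]; print(t,round(r["score"],2),len(q),np.percentile(q,[3,50,97],0).round().tolist())
E
```

```text
top
table [-2.30982972 -0.53829484]
case {'c': (554.9, 48.0), 'size': (137.0, 179.9), 'short_deg': -12.9, 'z': np.float64(49.4), 'n': 439}
lid {'c': (440.8, 346.8), 'size': (163.1, 190.7), 'short_deg': 66.5, 'z': np.float64(15.0), 'n': 2997} bar {'c': (453.5, 340.4), 'size': (14.0, 50.8), 'short_deg': -23.7, 'z': np.float64(42.6), 'n': 119}
pack {'c': (458.6, -346.2), 'size': (29.9, 51.8), 'short_deg': 14.8, 'z': np.float64(36.2), 'n': 251}
long {'c': (437.0, -260.7), 'size': (31.1, 92.0), 'short_deg': -77.9, 'z': np.float64(35.8), 'n': 436}
trf {'c': (527.8, -321.6), 'size': (41.7, 50.7), 'short_deg': 19.6, 'z': np.float64(37.5), 'n': 302}
tape {'c': (390.1, -378.9), 'size': (53.8, 54.0), 'short_deg': 49.0, 'z': np.float64(19.4), 'n': 233}
68 2 [525.7 -29.8  75.1]
76 5 [522.5 -29.6  82.5]
84 6 [520.1 -27.   87.2]
92 7 [517.5 -24.4  95.6]
100 7 [520.7 -21.8 103.5]
108 16 [523.2 -11.1 113.4]
116 29 [524.8 -14.5 121.4]
124 6 [521.  -13.3 125.8]
pack 0.7 309 [[441.0, -376.0, 2.0], [458.0, -345.0, 36.0], [476.0, -320.0, 41.0]]
lid 0.8 3038 [[384.0, 260.0, 9.0], [452.0, 338.0, 15.0], [521
[... 900 characters left out ...]
 np.float64(17.1), 'n': 103}
68 1 [512.3 -20.9  75.3]
76 15 [516.9 -19.1  79.6]
84 10 [515.4 -17.1  89. ]
92 10 [514.4 -14.1  96.8]
100 10 [515.7 -12.4 104.7]
108 20 [518.4  -4.8 112.5]
116 25 [520.3 -10.1 119.9]
pack 0.66 178 [[437.0, -365.0, 2.0], [454.0, -324.0, 31.0], [470.0, -315.0, 37.0]]
lid 0.89 4694 [[381.0, 270.0, 4.0], [447.0, 355.0, 14.0], [520.0, 426.0, 40.0]]
lid 0.89 5147 [[107.0, 265.0, 9.0], [184.0, 332.0, 14.0], [261.0, 385.0, 40.0]]
case 0.88 2467 [[479.0, -26.0, 1.0], [532.0, 63.0, 27.0], [598.0, 150.0, 77.0]]
clamp 0.6 79 [[511.0, -23.0, 70.0], [517.0, -14.0, 99.0], [524.0, -3.0, 121.0]]
clamp 0.27 231 [[362.0, -432.0, -3.0], [388.0, -379.0, 10.0], [414.0, -348.0, 20.0]]
```

The clamp leans in, at about 1.15 rad, so it gets folded out first. The empty bay is bay_minus. I'll move above the case with the tool's y along the case's x, then measure with the wrist camera.

```bash
python3 -m inch '[[0,0,-0.187,0,0,-1.8,1],[0,0,-0.187,0,0,-1.8,1],[0,0,-0.187,0,0,-1.8,1],[0,0,-0.187,0,0,-1.8,1],[0,0,-0.187,0,0,-1.8,1],[0,0,-0.187,0,0,-1.8,1],[0,0,0,5.4,1.7,0,1],[0,0,0,5.4,1.7,0,1],[0,0,0,5.4,1.7,0,1],[0,0,0,5.4,1.7,0,1],[0,0,0,5.4,1.7,0,1],[0,0,0,5.4,1.7,0,1],[0,0,0,5.4,1.7,0,1],[0,0,0,5.4,1.7,0,1],[0,0,0,5.4,1.7,0,1],[0,0,0,5.4,1.7,0,1],[0,0,0,5.4,1.7,0,1],[0,0,0,5.4,1.7,0,1],[0,0,0,5.4,1.7,0,1],[0,0,0,0,0,0,1]]'
python3 - <<'E'
from h import *
p=cam("wrist"); save(p,"w1.png"); print(p["P"],p["orientation"])
W=cloud(p); np.save("w1.npy",W)
print(rect(W,(537,65),70,44,54), np.nanpercentile(W[...,2],[1,50,99]))
for t in ("case","clamp","stored_pack"):
    print(t,[(round(r["score"],2),w(p,r["centre"]).round().tolist()) for r in env.find_in(p,t)[:2]])
s=env.state(); print(s["eef_pos"],s["tcp_rot"],s["joints"].round(2))
E
```

```text
t: 4.3
eef_pos: [511.8, 27.4, 297.4]
tcp_rot: [-3.141, -0.0, 1.348]
ft_force: [0.1, -0.0, 0.5]
opening: 0.005
grip_force: 0.0
[529.64201111 100.98582944 493.02478205] [ 2.86718838e+00  1.51866989e-04 -2.23251887e-01]
{'c': (541.2, 61.8), 'size': (104.2, 129.9), 'short_deg': -12.9, 'z': np.float64(50.5), 'n': 689} [ -0.99930426   5.7691149  447.8306845 ]
case [(0.82, [533.0, 66.0, 5.0])]
clamp []
stored_pack [(0.91, [552.0, 101.0, 43.0]), (0.5, [443.0, 103.0, 26.0])]
[510.39684237  23.79991335 297.87676869] [-3.14154582e+00  2.73024073e-04  1.34302146e+00] [-0.08  0.23  1.67 -0.    1.24  0.15]
```

View pics/w1.png

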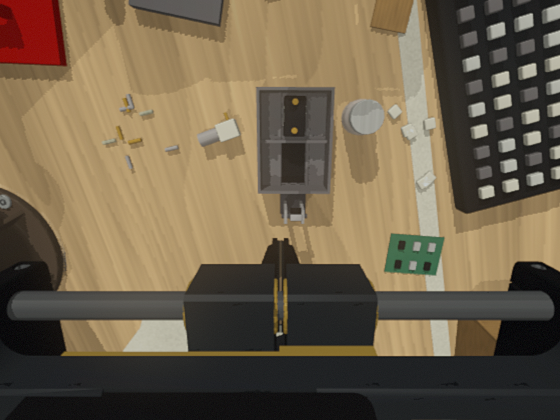

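The wrist view shows the case rim spanning (258–334, 88–193). The stored pack is in the far bay (295,115), the near bay with the black liner (293,163) is empty, and the clamp is at (295,208). The jar is at (362,116) and the gear motor at (225,131). Next I'll fit the case frame and the clamp.

Run:
```python
from h import *
W=np.load("w1.npy"); 
th=np.radians(-12.9); c0=np.array([541,67.])
for th in np.radians([-12,-12.5,-13,-13.5,-14]):
    ex=np.array([np.cos(th),np.sin(th)]); ey=np.array([-ex[1],ex[0]])
    D=W[...,:2]-c0; u=D@ex; v=D@ey
    m=(abs(u)<57)&(abs(v)<82)&(W[...,2]>46)&(W[...,2]<54)
    U,V=np.percentile(u[m],[1,99]),np.percentile(v[m],[.5,99.5])
    print(np.degrees(th).round(1),np.ptp(U).round(1),np.ptp(V).round(1),(c0+ex*U.mean()+ey*V.mean()).round(1),np.median(W[m][:,2]).round(1))
th=np.radians(-12.9);ex=np.array([np.cos(th),np.sin(th)]); ey=np.array([-ex[1],ex[0]])
D=W[...,:2]-c0; u=D@ex; v=D@ey
m=(abs(u)<30)&(v<-70)&(v>-140)&(W[...,2]>60)&(W[...,2]<140)
o=np.argsort(W[m][:,2]); print(np.c_[u[m],v[m],W[m][:,2]][o][::6].round(0).tolist())
m=(abs(u)<12)&(v<-15)&(v>-55); print("liner z",np.median(W[m][:,2]))
m=(abs(u)<12)&(v>15)&(v<55); print("stored z",np.median(W[m][:,2]))
```

```text
-12.0 104.5 143.9 [542.6  68.5] 50.7
-12.5 103.9 143.3 [542.7  68.4] 50.7
-13.0 103.7 143.3 [542.7  68.4] 50.7
-13.5 103.9 143.9 [542.8  68.4] 50.7
-14.0 104.3 144.6 [542.9  68.4] 50.7
[[-13.0, -106.0, 61.0], [-12.0, -88.0, 64.0], [-10.0, -88.0, 69.0], [18.0, -95.0, 69.0], [-13.0, -98.0, 70.0], [-9.0, -100.0, 70.0], [-6.0, -100.0, 71.0], [-14.0, -97.0, 71.0], [16.0, -98.0, 71.0], [15.0, -95.0, 72.0], [-7.0, -99.0, 72.0], [12.0, -93.0, 72.0], [16.0, -99.0, 72.0], [12.0, -90.0, 72.0], [-12.0, -99.0, 73.0], [15.0, -90.0, 73.0], [-12.0, -108.0, 73.0], [13.0, -90.0, 73.0], [15.0, -108.0, 73.0], [13.0, -99.0, 73.0], [15.0, -104.0, 74.0], [15.0, -97.0, 75.0], [-6.0, -89.0, 110.0], [8.0, -76.0, 114.0], [5.0, -74.0, 115.0], [-4.0, -76.0, 116.0], [5.0, -75.0, 117.0], [5.0, -79.0, 117.0], [-3.0, -75.0, 117.0], [5.0, -76.0, 117.0], [-2.0, -78.0, 118.0], [2.0, -73.0, 119.0], [4.0, -79.0, 119.0], [1.0, -79.0, 119.0], [2.0, -75.0, 120.0], [2.0, -79.0, 121.0], [-1.0, -82.0, 122.0], [-3.0, -81.0, 123.0], [6.0, -83.0, 123.0], [-3.0, -86.0, 123.0], [2.0, -82.0, 124.0], [-4.0, -82.0, 124.0], [1.0, -87.0, 124.0], [2.0, -87.0, 124.0], [5.0, -86.0, 124.0], [3.0, -85.0, 125.0], [6.0, -86.0, 126.0]]
liner z 438.1161259983454
stored z 42.0522922083118
```

Case centre (542.7, 68.4), yaw −13°, rim z 50.7 (text says 50), stored pack on the +y side. The tool's x and y axes line up with the case's y and x. Now I fold the clamp out.

```bash
python3 -m inch '[[0,0,0,0.45,1.07,0,1],[0,0,0,0.45,1.07,0,1],[0,0,0,0,0,5,1],[0,0,0,0,0,5,1],[0,0,0,0,0,5,1],[0,0,0,0,0,5.2,1],[0,0,0,0,0,0,1],[0,0,0,-1.5,0,0,1],[0,0,0,-1,0,0,1],[0,0,0,-1,0,0,1],[0,0,0,-1,0,0,1],[0,0,0,-1,0,0,1],[0,0,0,-0.7,0,0,1],[0,0,0,0,0,0,1],[0,0,0,2,0,0,1],[0,0,0,1,0,-3,1],[0,0,0,0,0,-6,1],[0,0,0,0,0,-6,1],[0,0,0,0,0,-6,1],[0,0,0,0,0,0,1]]'
python3 - <<'E'
from h import *
c0=np.array([542.7,68.4]);th=np.radians(-13);ex=np.array([np.cos(th),np.sin(th)]); ey=np.array([-ex[1],ex[0]])
for n in("top","side"):
    p=cam(n);W=cloud(p);D=W[...,:2]-c0;u=D@ex;v=D@ey
    m=(abs(u)<16)&(v<-60)&(v>-180)&(W[...,2]>78)&(W[...,2]<140)
    q=np.c_[u[m],v[m],W[m][:,2]]; print(n,len(q)); 
    for z in range(78,135,8):
        k=q[(q[:,2]>=z)&(q[:,2]<z+8)]
        if len(k): print(z,len(k),np.median(k,0).round(0))
    m=(abs(u)<57)&(abs(v)<76)&(W[...,2]>44)&(W[...,2]<54)
    U,V=np.percentile(u[m],[1,99]),np.percentile(v[m],[1,99]); print("case c",(c0+ex*U.mean()+ey*V.mean()).round(1),np.ptp(U),np.ptp(V))
s=env.state(); print(s["eef_pos"].round(1),s["tcp_rot"].round(3),s["ft_force"].round(1))
E
```

```text
t: 7.0
eef_pos: [527.6, -3.4, 311.3]
tcp_rot: [3.132, -0.001, 1.343]
ft_force: [0.7, 0.4, -0.8]
opening: 0.004
grip_force: 0.0
top 0Traceback (most recent call last):
  File "<stdin>", line 11, in <module>
    return _quantile_unchecked(
        a, q, axis, out, overwrite_input, method, keepdims, weights)
    return _ureduce(a,
                    func=_quantile_ureduce_func,
    ...<5 lines>...
                    overwrite_input=overwrite_input,
                    method=method)
    r = func(a, **kwargs)
    result = _quantile(arr,
                       quantiles=q,
    ...<2 lines>...
                       out=out,
                       weights=wgt)
    slices_having_nans = np.isnan(arr[-1, ...])
                                  ~~~^^^^^^^^^
IndexError: index -1 is out of bounds for axis 0 with size 0
```

```bash
python3 -m inch '[[0,0,-0.163,0,0,0,-0.2],[0,0,-0.163,0,0,0,-0.2],[0,0,-0.163,0,0,0,-0.2],[0,0,0,-5.3,-2.2,0,-0.2],[0,0,0,-5.3,-2.2,0,-0.2],[0,0,0,-5.3,-2.2,0,-0.2],[0,0,0,-5.3,-2.2,0,-0.2],[0,0,0,-5.3,-2.2,0,-0.2],[0,0,0,-5.3,-2.2,0,-0.2],[0,0,0,-5.3,-2.2,0,-0.2],[0,0,0,0,0,0,-0.2]]'
cat > m.py <<'E'
from h import *
C=np.array([542.7,68.4]);th=np.radians(-13);ex=np.array([np.cos(th),np.sin(th)]); ey=np.array([-ex[1],ex[0]])
def clamp(n):
    p=cam(n);W=cloud(p);D=W[...,:2]-C;u=D@ex;v=D@ey
    m=(abs(u)<16)&(v<-40)&(v>-180)&(W[...,2]>78)&(W[...,2]<140)
    q=np.c_[u[m],v[m],W[m][:,2]]; print(n,len(q)); 
    for z in range(78,135,8):
        k=q[(q[:,2]>=z)&(q[:,2]<z+8)]
        if len(k): print(z,len(k),np.median(k,0).round(0))
    m=(abs(u)<57)&(abs(v)<76)&(W[...,2]>44)&(W[...,2]<54)
    if m.sum()>50:
        U,V=np.percentile(u[m],[1,99]),np.percentile(v[m],[1,99]); print("case c",(C+ex*U.mean()+ey*V.mean()).round(1),np.ptp(U).round(1),np.ptp(V).round(1))
    return p,W
E
python3 - <<'E'
from m import *
clamp("top"); p,W=clamp("side")
p=cam("wrist"); W=cloud(p); save(p,"w2.png")
print("pack",rect(W,(458,-346),42,30,46)); print("trf",rect(W,(525,-319),45,28,45)); print("tape",rect(W,(390,-378),40,12,26)); print("long",rect(W,(436,-258),60,28,40))
s=env.state(); print(s["eef_pos"].round(1),s["tcp_rot"].round(3),s["opening"])
E
```

```text
t: 8.43
eef_pos: [472.1, -404.1, 303.5]
tcp_rot: [-3.14, -0.002, 1.829]
ft_force: [-0.2, 0.2, -0.3]
opening: 0.599
grip_force: 0.0
top 55
78 3 [ -7. -97.  79.]
86 3 [  -6. -102.   90.]
102 3 [ -7. -99. 105.]
110 4 [  -7. -101.  113.]
118 39 [ -1. -99. 123.]
126 3 [  -1. -101.  128.]
case c [543.   68.8] 104.4 143.6
side 108
78 16 [ -3. -95.  82.]
86 15 [ -5. -96.  91.]
94 16 [ -5. -97.  97.]
102 10 [ -9. -97. 107.]
110 22 [ -7. -91. 115.]
118 29 [ -5. -98. 121.]
case c [540.4  71.9] 105.7 144.7
pack {'c': (459.7, -348.6), 'size': (29.0, 53.6), 'short_deg': 14.4, 'z': np.float64(36.8), 'n': 804}
trf {'c': (527.4, -322.6), 'size': (40.7, 50.0), 'short_deg': 18.2, 'z': np.float64(38.5), 'n': 921}
tape {'c': (390.7, -379.8), 'size': (53.1, 55.1), 'short_deg': -75.2, 'z': np.float64(20.5), 'n': 621}
long {'c': (436.9, -261.7), 'size': (30.5, 91.8), 'short_deg': -78.4, 'z': np.float64(36.8), 'n': 1587}
[ 473.5 -400.3  305. ] [-3.141e+00 -1.000e-03  1.833e+00] 0.6013051609755539
```

View pics/w2.png

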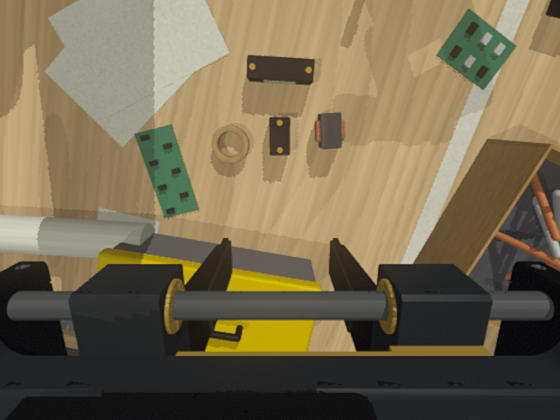

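Top and side both show the clamp standing about upright (~1.6), so I'll push it further out before the lid goes on. In the wrist view the pack (280,136) sits alone between the tape (231,143) and the transformer (330,130), with about 10 mm of finger clearance on each side. Three views agree on the pack: (459,−347.5), top 36.5. I'll grasp it.

```bash
python3 -m inch '[[0,0,0,5.4,0,0,-0.2],[0,0,0,0,0,5.2,-0.2],[0,0,0,0,0,5.2,-0.2],[0,0,0,0,0,5.2,-0.2],[0,0,0,0,0,5.2,-0.2],[0,0,0,0,0,4.2,-0.2],[0,0,0,0,0,2.5,-0.2],[0,0,0,0,0,1.4,-0.2],[0,0,0,0,0,0.8,-0.2],[0,0,0,0,0,0,-0.2],[0,0,0,0,0,0,-0.2]]'
```

```text
t: 9.95
eef_pos: [460.2, -349.0, 9.7]
tcp_rot: [3.141, 0.001, 1.833]
ft_force: [0.3, -0.7, -0.2]
opening: 0.601
grip_force: 0.0
```

```bash
python3 -m inch '[[0,0,0,0,0,0,0.6],[0,0,0,0,0,0,0.8],[0,0,0,0,0,0,0.8],[0,0,0,0,0,0,0.8],[0,0,0,0,0,-0.5,0.8],[0,0,0,0,0,-2,0.8],[0,0,0,0,0,0,0.8]]'
```

```text
t: 10.82
eef_pos: [460.4, -349.2, 34.9]
tcp_rot: [3.14, 0.002, 1.833]
ft_force: [-0.0, -0.3, -2.1]
opening: 0.307
grip_force: 30.0
```

```bash
python3 -m inch '[[0,0,0,0,0,-6,0.8],[0,0,0,0,0,-6,0.8],[0,0,0,0,0,-6,0.8],[0,0,0.163,0,0,0,0.8],[0,0,0.163,0,0,0,0.8],[0,0,0.163,0,0,0,0.8],[0,0,0,5.5,-0.2,0,0.8],[0,0,0,5.6,-0.2,0,0.8],[0,0,0,5.6,-0.2,0,0.8],[0,0,0,5.6,-0.2,0,0.8],[0,0,0,5.6,-0.2,0,0.8],[0,0,0,5.5,-0.2,0,0.8],[0,0,0,5.5,-0.2,0,0.8],[0,0,0,0,0,0,0.8],[0,0,0,0,0,0,0.8]]'
python3 - <<'E'
from m import *
s=env.state(); e=s["eef_pos"]; D=e[:2]-C; print(e.round(1),s["tcp_rot"].round(3),"u,v",(D@ex).round(1),(D@ey).round(1),s["grip_force"])
p,W=clamp("side"); r=env.find_in(p,"pack"); print([(round(a["score"],2),w(p,a["centre"]).round()) for a in r[:2]])
p=cam("wrist"); W=cloud(p); D=W[...,:2]-C;u=D@ex;v=D@ey
m=(abs(u)<57)&(abs(v)<76)&(W[...,2]>46)&(W[...,2]<54); print(m.sum(),np.percentile(u[m],[1,99]),np.percentile(v[m],[1,99]))
for t in("pack","clamp"):
    for r in env.trace(p,t)[:2]:
        q=W[r["mask"]]; q=q[np.isfinite(q[:,0])]; d=q[:,:2]-C; print(t,round(r["score"],2),len(q),np.percentile(np.c_[d@ex,d@ey,q[:,2]],[3,50,97],0).round().tolist())
save(p,"w3.png")
E
```

```text
t: 12.7
eef_pos: [533.5, 33.4, 213.2]
tcp_rot: [-3.141, 0.0, 1.345]
ft_force: [0.2, 0.2, -1.4]
opening: 0.307
grip_force: 30.0
[533.5  33.4 213.2] [-3.141  0.     1.345] u,v -1.0 -36.2 29.96792302817994
side 108
78 15 [ -3. -95.  82.]
86 17 [ -4. -96.  90.]
94 13 [ -5. -97.  97.]
102 13 [ -9. -97. 106.]
110 20 [ -7. -91. 114.]
118 30 [ -5. -98. 121.]
case c [540.   71.7] 105.7 144.7
[(0.69, array([529.,  53., 228.]))]
1574 [-52.07542524  51.67203912] [-71.86684566  71.192337  ]
pack 0.92 4780 [[-13.0, -57.0, 215.0], [0.0, -28.0, 242.0], [14.0, -9.0, 246.0]]
```

View pics/w3.png

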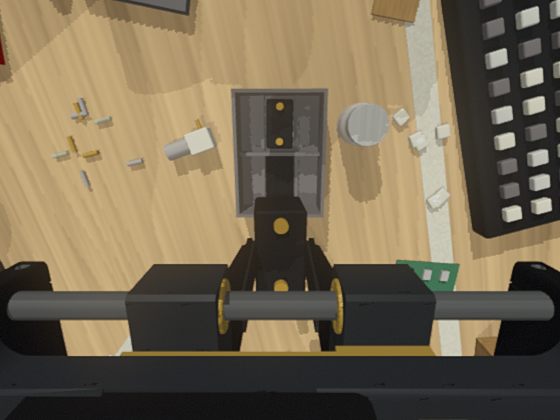

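The pack (280,240) hangs straight, aimed at the empty bay (280,180), and the stored pack (280,122) is undisturbed. The case fit repeats. Lowering.

```bash
python3 -m inch '[[0,0,0,0.1,0.05,3,0.8],[0,0,0,0,0,4.5,0.8],[0,0,0,0,0,4.5,0.8],[0,0,0,0,0,3.5,0.8],[0,0,0,0,0,2,0.8],[0,0,0,0,0,1,0.8],[0,0,0,0,0,0.4,0.8],[0,0,0,0,0,0.2,0.8],[0,0,0,0,0,0.2,0.8],[0,0,0,0,0,0,0.8],[0,0,0,0,0,0,0.8]]'
```

```text
t: 14.32
eef_pos: [534.6, 34.3, 21.0]
tcp_rot: [3.141, 0.0, 1.344]
ft_force: [-0.5, -0.4, -1.0]
opening: 0.308
grip_force: 30.0
```

```bash
python3 -m inch '[[0,0,0,0,0,0.2,0.8],[0,0,0,0,0,0.1,0.8],[0,0,0,0,0,0,0.8]]'; python3 -m inch '[[0,0,0,0,0,0.1,0.8],[0,0,0,0,0,0,0.8]]'
```

```text
t: 14.7
eef_pos: [534.5, 34.3, 17.7]
tcp_rot: [-3.141, 0.0, 1.344]
ft_force: [-1.2, 0.4, -0.4]
opening: 0.313
grip_force: 30.0
t: 14.95
eef_pos: [534.4, 34.3, 16.7]
tcp_rot: [-3.141, 0.0, 1.344]
ft_force: [-0.5, -0.2, -2.0]
opening: 0.306
grip_force: 30.0
```

```bash
python3 -m inch '[[0,0,0,0,0,0.1,0.8],[0,0,0,0,0,0,0.8]]'; python3 -m inch '[[0,0,0,0,0,0.05,0.8],[0,0,0,0,0,0,0.8]]'
```

```text
t: 15.2
eef_pos: [534.5, 34.3, 15.9]
tcp_rot: [3.141, 0.0, 1.344]
ft_force: [-0.4, 0.2, 1.3]
opening: 0.307
grip_force: 30.0
t: 15.45
eef_pos: [534.5, 34.3, 15.8]
tcp_rot: [3.141, 0.0, 1.344]
ft_force: [-2.2, 0.2, 9.2]
opening: 0.31
grip_force: 30.1
```

The pack is seated (9 N contact). I'll release it, lift, close the fingers, and push the clamp further out while watching.

```bash
python3 -m inch '[[0,0,0,0,0,-0.05,0.2],[0,0,0,0,0,0,-0.1],[0,0,0,0,0,0,-0.1],[0,0,0,0,0,-1,-0.1],[0,0,0,0,0,-3,-0.1],[0,0,0,0,0,-4.2,0],[0,0,0,0,0,0,1],[0,0,0,0,0,0,1],[0,0,0,0,0,0,1],[0,0,0,-2.5,0,0,1],[0,0,0,-1.5,0,0,1],[0,0,0,-1.2,0,0,1],[0,0,0,-1,0,0,1],[0,0,0,-0.8,0,0,1],[0,0,0,0,0,0,1],[0,0,0,0,0,0,1]]'
python3 - <<'E'
from m import *
s=env.state(); e=s["eef_pos"]; D=e[:2]-C; print("u,v,z",(D@ex).round(1),(D@ey).round(1),e[2])
p,W=clamp("side"); save(p,"s4.png"); cv2.imwrite("pics/s4c.png",cv2.resize(p["img"][140:300,150:360,::-1],None,fx=3,fy=3))
E
```

```text
t: 17.45
eef_pos: [518.9, -34.0, 97.9]
tcp_rot: [3.141, 0.0, 1.344]
ft_force: [0.3, -0.6, 1.7]
opening: 0.002
grip_force: 0.7
u,v,z -0.2 -105.1 97.90839923536898
side 145
78 22 [  -5. -101.   82.]
86 18 [  -5. -104.   91.]
94 15 [  -6. -106.   99.]
102 11 [  -9. -109.  104.]
110 23 [  -7. -105.  115.]
118 20 [  -6. -106.  123.]
126 16 [ -6. -94. 129.]
134 20 [ -6. -93. 137.]
case c [540.3  72. ] 105.1 144.9
```

View pics/s4c.png

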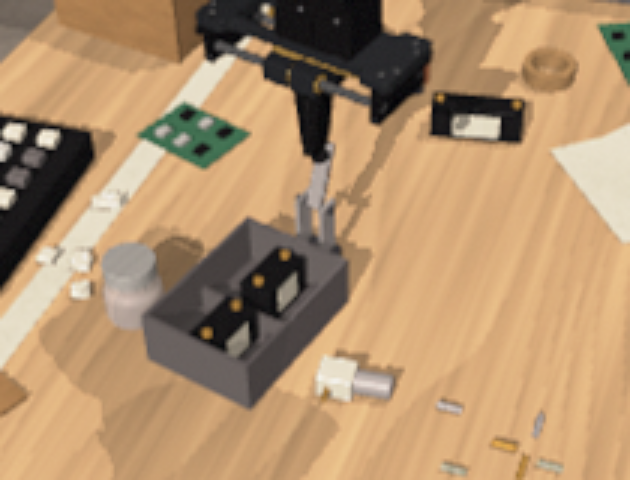

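The crop shows both packs upright in their bays: loaded pack (275,280), stored pack (228,325). The fingertip (318,155) is against the arm, which now leans outward. I'll push on a little, then retreat.

```bash
python3 -m inch '[[0,0,0,-1,0,0,1],[0,0,0,-0.6,0,0,1],[0,0,0,0,0,0,1],[0,0,0,2,0,0,1],[0,0,0,2,0,0,1],[0,0,0,3,0,-3,-0.3],[0,0,0,4,0,-5,-0.3],[0,0,0,4,0,-5,-0.3],[0,0,0,5,0,-5,-0.3],[0,0,0,5,0,-3,-0.3],[0,0,0.18,0,0,-3,-0.3],[0,0,0,0,0,0,-0.3]]'
python3 - <<'E'
from m import *
p,W=clamp("side")
s=env.state(); e=s["eef_pos"]; D=e[:2]-C; print(e.round(1),s["tcp_rot"].round(3),"u,v,z",(D@ex).round(1),(D@ey).round(1))
print("bar",rect(W,(452,342),60,32,50))
p=cam("wrist");W=cloud(p);D=W[...,:2]-C;print("bar w",rect(W,(452,342),60,32,50));
E
```

```text
t: 19.0
eef_pos: [570.0, 187.2, 331.2]
tcp_rot: [3.139, -0.002, 1.164]
ft_force: [0.2, -0.1, 0.2]
opening: 0.635
grip_force: 0.0
side 109
78 19 [  -6. -100.   83.]
86 18 [  -5. -103.   91.]
94 17 [  -5. -106.   98.]
102 11 [  -8. -107.  107.]
110 25 [  -7. -106.  115.]
118 19 [  -3. -112.  119.]
case c [539.9  71.6] 104.6 145.9
[569.6 186.7 329.6] [ 3.141 -0.     1.166] u,v,z -0.4 121.3
bar {'c': (450.6, 344.0), 'size': (14.8, 50.0), 'short_deg': -23.6, 'z': np.float64(41.0), 'n': 205}
bar w {'c': (453.8, 340.2), 'size': (14.3, 48.7), 'short_deg': -23.5, 'z': np.float64(43.4), 'n': 418}
```

The clamp now leans out at about 1.9 rad. Lid bar: (453.7, 340.3), top z 43, at −23.5°; top and wrist agree. Going to grasp it.

```bash
python3 -m inch '[[0,0,0,2.39,-4.17,0,-0.3],[0,0,0,2.39,-4.17,0,-0.3],[0,0,0,2.39,-4.17,0,-0.3],[0,0,0,2.39,-4.17,0,-0.3],[0,0,0,0,0,5.4,-0.3],[0,0,0,0,0,5.4,-0.3],[0,0,0,0,0,5.4,-0.3],[0,0,0,0,0,5.4,-0.3],[0,0,0,0,0,4.5,-0.3],[0,0,0,0,0,2.5,-0.3],[0,0,0,0,0,1.3,-0.3],[0,0,0,0,0,0.8,-0.3],[0,0,0,0,0,0,-0.3],[0,0,0,0,0,0,-0.3]]'
```

```text
t: 20.85
eef_pos: [454.7, 340.5, 23.4]
tcp_rot: [3.141, -0.001, 1.164]
ft_force: [0.1, -0.3, 0.1]
opening: 0.649
grip_force: 0.0
```

```bash
python3 -m inch '[[0,0,0,0,-0.05,0.3,-0.3],[0,0,0,0,0,0,0.3],[0,0,0,0,0,0,1],[0,0,0,0,0,0,1],[0,0,0,0,0,0,1],[0,0,0,0,0,0,1]]'; python3 -m inch '[[0,0,0,0,0,-0.5,1],[0,0,0,0,0,-1.5,1],[0,0,0,0,0,-3,1],[0,0,0,0,0,0,1]]'
```

```text
t: 21.6
eef_pos: [453.9, 340.6, 19.6]
tcp_rot: [3.142, 0.0, 1.164]
ft_force: [0.1, 0.6, -0.5]
opening: 0.178
grip_force: 0.0
t: 22.1
eef_pos: [454.9, 341.2, 72.3]
tcp_rot: [3.139, -0.004, 1.164]
ft_force: [-0.7, -0.4, 0.6]
opening: 0.0
grip_force: 0.0
```

The fingers were still closing when I lifted, so they missed the bar. I'll reopen, check the lid again, and wait longer this time.

```bash
python3 -m inch '[[0,0,0,0,0,-6,0.1],[0,0,0,0,0,-6,0.1],[0,0,0,-6,0,-3,0.1],[0,0,0,-4,0,0,0.1],[0,0,0,0,0,0,0.1],[0,0,0,0,0,0,0.1]]'
python3 - <<'E'
from m import *
for n in("wrist","side"):
    p=cam(n);W=cloud(p); print(n,"bar",rect(W,(453,341),60,32,50)); print("lid",rect(W,(448,342),95,9,22)); 
    if n=="wrist": print(rect(W,(568,317),45,20,34))
s=env.state(); print(s["eef_pos"].round(1),s["tcp_rot"].round(3))
E
```

```text
t: 22.85
eef_pos: [416.3, 252.8, 217.6]
tcp_rot: [3.141, -0.0, 1.163]
ft_force: [0.3, 0.8, 0.1]
opening: 0.443
grip_force: 0.0
wrist bar {'c': (453.0, 340.5), 'size': (13.7, 50.0), 'short_deg': -23.6, 'z': np.float64(43.7), 'n': 609}
lid {'c': (435.0, 348.3), 'size': (160.7, 161.4), 'short_deg': -23.7, 'z': np.float64(15.9), 'n': 13844}
{'c': (560.9, 321.8), 'size': (58.6, 58.7), 'short_deg': -12.6, 'z': np.float64(28.8), 'n': 2284}
side bar {'c': (450.7, 344.1), 'size': (14.6, 49.1), 'short_deg': -23.0, 'z': np.float64(40.8), 'n': 207}
lid {'c': (442.7, 346.6), 'size': (163.1, 176.1), 'short_deg': 65.7, 'z': np.float64(13.6), 'n': 4190}
[416.2 253.2 217.2] [-3.141  0.     1.164]
```

```bash
python3 -m inch '[[0,0,0,4.7,0,0,0.1],[0,0,0,4.75,-0.05,0,0.1],[0,0,0,0,0,5,0.1],[0,0,0,0,0,5,0.1],[0,0,0,0,0,5,0.1],[0,0,0,0,0,3,0.1],[0,0,0,0,0,1.2,0.1],[0,0,0,0,0,0.5,0.1],[0,0,0,0,0,0,0.3],[0,0,0,0,0,0,1],[0,0,0,0,0,0,1],[0,0,0,0,0,0,1],[0,0,0,0,0,0,1],[0,0,0,0,0,0,1],[0,0,0,0,0,0,1],[0,0,0,0,0,0,1]]'
```

```text
t: 24.95
eef_pos: [452.9, 339.5, 20.5]
tcp_rot: [3.142, 0.0, 1.164]
ft_force: [-0.1, -0.4, -0.1]
opening: 0.006
grip_force: 0.0
```

The fingers shut completely at the bar's place, which is unexpected, so I'll look.

Run:
```python
from m import *
p=cam("side"); W=cloud(p); print(rect(W,(450,344),95,9,22)); cv2.imwrite("pics/s5.png",cv2.resize(p["img"][270:420,130:330,::-1],None,fx=4,fy=4)); 
print(env.state()["opening"],env.state()["grip_force"],env.state()["moment"])
```

```text
{'c': (436.1, 350.5), 'size': (157.2, 161.6), 'short_deg': -22.7, 'z': np.float64(13.6), 'n': 3088}
0.00421372828508669 0.0 [-0.02287605 -0.1086236  -0.0310395 ]
```

View pics/s5.png

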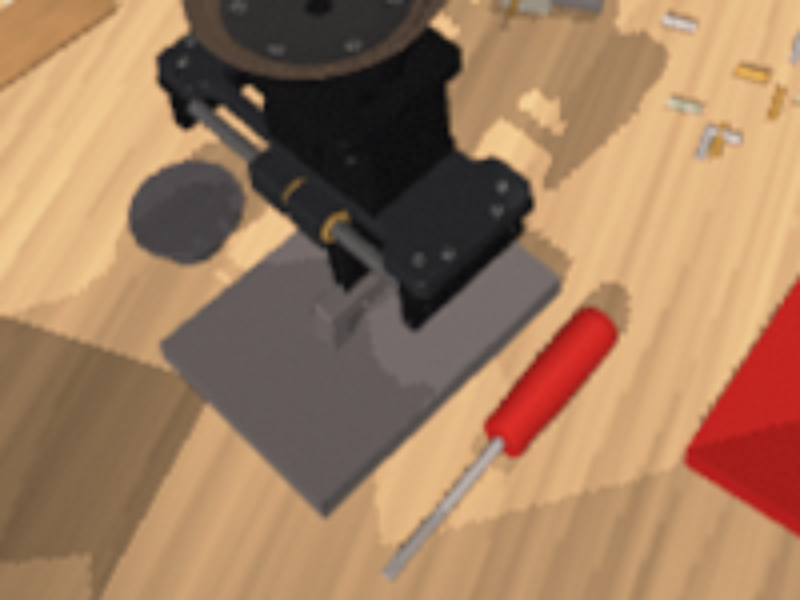

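Run:
```python
from h import *
np.set_printoptions(linewidth=200)
B=np.array([453.2,340.4]); t=np.radians(-23.5); bx=np.array([np.cos(t),np.sin(t)]); by=np.array([-bx[1],bx[0]])
for n,off in(("side",(-2.5,3.6,-2.3)),("wrist",(0,0,0)),("top",(0,0,0))):
    p=cam(n); W=cloud(p)-np.array(off); D=W[...,:2]-B; u=D@bx; v=D@by; z=W[...,2]
    print(n)
    for lo,hi in((18,27),(27,34),(34,46),(46,60),(60,80)):
        m=(abs(u)<45)&(abs(v)<40)&(z>=lo)&(z<hi)
        if m.sum()>3:
            print((lo,hi),m.sum()); H,_,_=np.histogram2d(v[m],u[m],[np.arange(-40,41,10),np.arange(-45,46,6)]); print(H.astype(int))
```

```text
side
(18, 27) 89
[[ 0  1  0  0  0  0  0  0  0  0  0  0  0  0  0]
 [ 0  3  0  0  0  0  0  0  0  0  0  0  0  0  0]
 [ 1  0  1  0  0  0  2  2  0  0  0  0  0  0  0]
 [ 1  1  0  0  2  0  1  1  0  0  0  0  0  1  0]
 [ 0  0  0  1  1  0  0  0  0  0  0  1  0  0  0]
 [ 1  0  0  1  1  1  5  1  0  0  1  0  2  1  0]
 [ 1  0  4  1  2  3 11  4  3  0  3  0  1  1  2]
 [ 2  1  3  4  1  1  0  2  1  1  0  0  2  1  0]]
(27, 34) 25
[[0 0 0 0 0 0 0 0 0 0 0 0 0 0 0]
 [0 0 0 0 0 0 0 0 0 0 0 0 0 0 0]
 [0 0 0 0 0 0 1 0 0 0 0 0 0 0 0]
 [0 0 0 0 0 0 2 0 0 0 0 0 0 0 0]
 [0 0 0 0 0 0 3 0 0 0 0 0 0 0 0]
 [0 0 0 0 0 0 8 0 0 0 0 0 0 0 0]
 [0 0 0 0 0 0 6 4 1 0 0 0 0 0 0]
 [0 0 0 0 0 0 0 0 0 0 0 0 0 0 0]]
(34, 46) 113
[[ 0  0  0  0  0  0  0  0  0  0  0  0  0  0  0]
 [ 0  0  0  0  0  0  0  0  0  0  0  0  0  0  0]
 [ 0  0  0  0  0  0  1  0  0  0  0  0  0  0  0]
 [ 0  0  0  0  0  0 17  4  0  0  0  0  0  0  0]
 [ 0  0  0  0  0  0 19  7  1  0  0  0  0  0  0]
 [ 0  0  0  0  0  0 16 11 12  0  0  0  0  0  0]
 [ 0  0  0  0  0  0 11  8  6  0  0  0  0  0  0]
 [ 0  0  0  0  0  0  0  0  0  0  0  0  0  0  0]]
(46, 60) 37
[[ 0  0  0 
[... 3534 characters left out ...]
0 0 0 0 0 0 0 0 0 0 0 0 0]]
(34, 46) 38
[[ 0  0  0  0  0  0  0  0  0  0  0  0  0  0  0]
 [ 0  0  0  0  0  0  3  7  4  0  0  0  0  0  0]
 [ 0  0  0  0  0  0  5 10  7  0  0  0  0  0  0]
 [ 0  0  0  0  0  0  1  0  1  0  0  0  0  0  0]
 [ 0  0  0  0  0  0  0  0  0  0  0  0  0  0  0]
 [ 0  0  0  0  0  0  0  0  0  0  0  0  0  0  0]
 [ 0  0  0  0  0  0  0  0  0  0  0  0  0  0  0]
 [ 0  0  0  0  0  0  0  0  0  0  0  0  0  0  0]]
(46, 60) 5
[[0 0 0 0 0 0 0 0 0 0 0 0 0 0 0]
 [0 0 0 0 0 0 0 0 0 0 0 0 0 0 0]
 [0 0 0 0 0 0 1 3 1 0 0 0 0 0 0]
 [0 0 0 0 0 0 0 0 0 0 0 0 0 0 0]
 [0 0 0 0 0 0 0 0 0 0 0 0 0 0 0]
 [0 0 0 0 0 0 0 0 0 0 0 0 0 0 0]
 [0 0 0 0 0 0 0 0 0 0 0 0 0 0 0]
 [0 0 0 0 0 0 0 0 0 0 0 0 0 0 0]]
```

Run:
```python
from h import *
B=np.array([453.2,340.4]); t=np.radians(-23.5); bx=np.array([np.cos(t),np.sin(t)]); by=np.array([-bx[1],bx[0]])
for n,off in(("side",(-2.5,3.6,-2.3)),("wrist",(0,0,0))):
    p=cam(n); W=cloud(p)-np.array(off); D=W[...,:2]-B; u=D@bx; v=D@by; z=W[...,2]; g=p["img"].mean(-1)
    for a in range(16,90,4):
        m=(abs(u)<20)&(abs(v)<26)&(z>=a)&(z<a+4)
        if m.sum()>2: print(n,a,m.sum(),"grey",np.percentile(g[m],[10,50,90]).round(),"u",np.percentile(u[m],[5,95]).round(),"v",np.percentile(v[m],[5,95]).round())
```

```text
side 16 101 grey [ 88.  95. 111.] u [-19.  13.] v [-13.  25.]
side 20 12 grey [ 78.  86. 100.] u [-7.  5.] v [-16.  25.]
side 24 7 grey [76. 79. 98.] u [-7. -1.] v [18. 25.]
side 28 12 grey [ 73.  86. 101.] u [-6.  4.] v [ 3. 25.]
side 32 23 grey [73. 80. 99.] u [-7.  5.] v [-7. 24.]
side 36 20 grey [ 77.  80. 100.] u [-7. -1.] v [-8. 24.]
side 40 59 grey [ 79.  94. 101.] u [-7.  6.] v [-6. 23.]
side 44 33 grey [ 84.  96. 100.] u [-6.  5.] v [-5. 23.]
side 48 11 grey [29. 51. 77.] u [-3.  7.] v [-5. 10.]
side 52 6 grey [17. 21. 46.] u [-3.  4.] v [-1. 10.]
side 56 6 grey [15. 18. 28.] u [-5.  7.] v [-1. 10.]
side 60 8 grey [16. 20. 31.] u [-5.  8.] v [ 7. 10.]
side 64 18 grey [12. 18. 40.] u [-7.  7.] v [-11.  10.]
side 68 11 grey [17. 20. 23.] u [-6.  7.] v [-10.  10.]
side 72 7 grey [15. 19. 22.] u [-6.  8.] v [ 7. 10.]
side 76 7 grey [16. 19. 34.] u [-7.  3.] v [-6. 10.]
side 80 6 grey [17. 20. 24.] u [-7.  4.] v [-1. 10.]
side 84 7 grey [16. 27. 45.] u [-8.  0.] v [-5. 10.]
side 88 3 grey [21. 25. 43.] u [-8. -2.] v [-3.  9.]
wrist 16 775 grey [ 75. 102. 120.] u [-19.  19.] v [-1
[... 309 characters left out ...]
01. 105.] u [-7.  6.] v [ 7. 25.]
wrist 44 209 grey [ 68. 102. 103.] u [-6.  5.] v [ 9. 23.]
wrist 48 42 grey [31. 35. 46.] u [-3.  5.] v [ 8. 10.]
wrist 52 50 grey [32. 37. 46.] u [-3.  6.] v [ 8. 10.]
wrist 56 71 grey [32. 35. 47.] u [-5.  8.] v [ 8. 10.]
wrist 60 78 grey [31. 34. 43.] u [-5.  8.] v [ 8. 10.]
wrist 64 97 grey [31. 34. 46.] u [-6.  9.] v [ 8. 10.]
wrist 68 105 grey [30. 33. 44.] u [-6.  9.] v [ 9. 11.]
wrist 72 130 grey [30. 32. 44.] u [-6.  9.] v [ 8. 10.]
wrist 76 126 grey [29. 32. 42.] u [-7.  9.] v [ 8. 11.]
wrist 80 54 grey [31. 38. 44.] u [-1.  4.] v [ 8. 11.]
wrist 84 46 grey [30. 38. 44.] u [-1.  4.] v [ 8. 10.]
wrist 88 46 grey [30. 38. 47.] u [-1.  4.] v [ 8. 10.]
```

Dark finger pixels end at z≈46, right above the bar top (43), while the reported TCP is 20. So the shut fingertips sit about 25 mm above the reported TCP. I'll open and measure the tips when open.

```bash
python3 -m inch '[[0,0,0,0,0,0,0.1],[0,0,0,0,0,0,0.1],[0,0,0,0,0,0,0.1],[0,0,0,0,0,0,0.1]]'
python3 - <<'E'
from h import *
B=np.array([453.2,340.4]); t=np.radians(-23.5); bx=np.array([np.cos(t),np.sin(t)]); by=np.array([-bx[1],bx[0]])
for n,off in(("side",(-2.5,3.6,-2.3)),("wrist",(0,0,0))):
    p=cam(n); W=cloud(p)-np.array(off); D=W[...,:2]-B; u=D@bx; v=D@by; z=W[...,2]; g=p["img"].mean(-1)
    for a in range(16,90,6):
        for s in(-1,1):
            m=(s*u>9)&(abs(u)<48)&(abs(v)<20)&(z>=a)&(z<a+6)&(g<60)
            if m.sum()>2: print(n,a,m.sum(),"grey",np.median(g[m]).round(),"u",np.percentile(u[m],[5,95]).round(),"v",np.percentile(v[m],[5,95]).round())
    if n=="wrist": cv2.imwrite("pics/w6.png",cv2.resize(p["img"][150:350,180:400,::-1],None,fx=3,fy=3))
s=env.state(); print(s["eef_pos"],s["opening"])
E
```

```text
t: 25.75
eef_pos: [452.9, 339.5, 20.5]
tcp_rot: [3.142, 0.0, 1.164]
ft_force: [1.1, -0.1, 0.9]
opening: 0.369
grip_force: 0.0
side 46 5 grey 48.0 u [-19. -17.] v [-2.  9.]
side 46 4 grey 48.0 u [21. 22.] v [ 4. 10.]
side 52 3 grey 15.0 u [-20. -18.] v [2. 9.]
side 52 6 grey 24.0 u [20. 24.] v [ 6. 10.]
side 58 10 grey 14.0 u [-22. -17.] v [0. 9.]
side 58 5 grey 20.0 u [21. 25.] v [8. 9.]
side 64 9 grey 17.0 u [-23. -17.] v [ 3. 10.]
side 64 4 grey 35.0 u [22. 26.] v [ 8. 10.]
side 70 7 grey 19.0 u [-23. -18.] v [5. 9.]
side 70 3 grey 16.0 u [23. 25.] v [ 9. 10.]
side 76 7 grey 18.0 u [-24. -18.] v [ 8. 10.]
side 76 4 grey 23.0 u [22. 24.] v [ 8. 10.]
side 82 6 grey 24.0 u [-24. -17.] v [ 8. 10.]
side 82 6 grey 22.0 u [22. 26.] v [ 1. 10.]
side 88 4 grey 29.0 u [20. 21.] v [-3.  1.]
wrist 40 3 grey 44.0 u [22. 24.] v [ 8. 10.]
wrist 46 30 grey 45.0 u [-22. -18.] v [ 7. 10.]
wrist 46 65 grey 42.0 u [21. 24.] v [-9. 10.]
wrist 52 79 grey 42.0 u [-22. -18.] v [-7. 10.]
wrist 52 77 grey 40.0 u [21. 25.] v [-10.  10.]
wrist 58 97 grey 41.0 u [-24. -18.] v [-7. 10.]
wrist 58 102 grey 39.0 u [21. 26.] v [-9. 10.]
wrist 64 117 grey 41.0 u [-24. -18.] v [-6. 10.]
wrist 64 118 grey 39.0 u [21. 27.] v [-8. 10.]
wrist 70 138 grey 41.0 u [-25. -18.] v [-6. 10.]
wrist 70 137 grey 38.0 u [21. 28.] v [-6. 11.]
wrist 76 149 grey 40.0 u [-26. -18.] v [-2. 10.]
wrist 76 148 grey 37.0 u [21. 29.] v [-2. 11.]
wrist 82 163 grey 39.0 u [-27. -18.] v [ 2. 10.]
wrist 82 160 grey 37.0 u [21. 29.] v [ 2. 11.]
wrist 88 174 grey 38.0 u [-27. -18.] v [ 4. 10.]
wrist 88 182 grey 35.0 u [21. 30.] v [ 5. 11.]
[452.85511441 339.49068057  20.54391375] 0.42986011868645724
```

View pics/w6.png

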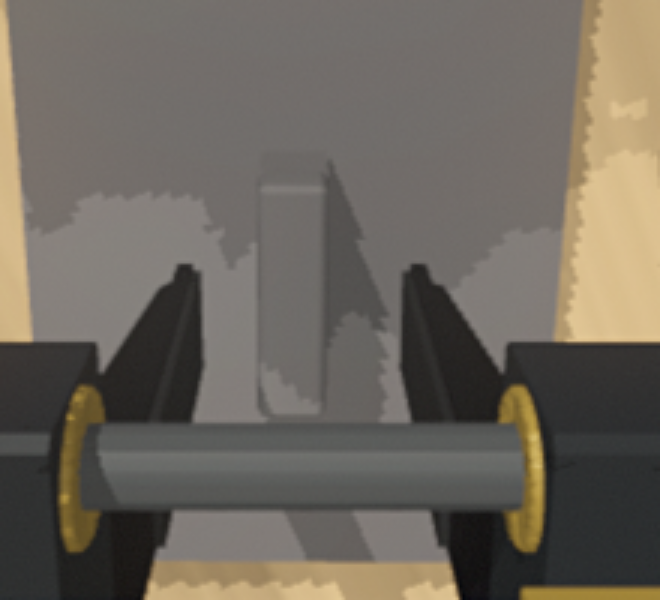

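The w6 crop shows the bar (293,300) centred between the fingers (195,350)/(410,350), with the tips at z≈45, level with the bar's top. So the tips really are about 25 mm above the reported TCP. I'll go 26 mm lower by measurement, watching the force.

```bash
python3 -m inch '[[0,0,0,0,-0.1,1,0.1],[0,0,0,0,0,0.8,0.1],[0,0,0,0,0,0.4,0.1],[0,0,0,0,0,0,0.1],[0,0,0,0,0,0,0.1]]'
python3 - <<'E'
from h import *
B=np.array([453.2,340.4]); t=np.radians(-23.5); bx=np.array([np.cos(t),np.sin(t)]); by=np.array([-bx[1],bx[0]])
for n,off in(("side",(-2.5,3.6,-2.3)),("wrist",(0,0,0))):
    p=cam(n); W=cloud(p)-np.array(off); D=W[...,:2]-B; u=D@bx; v=D@by; z=W[...,2]; g=p["img"].mean(-1)
    for s in(-1,1):
        m=(s*u>9)&(abs(u)<48)&(abs(v)<20)&(z>18)&(g<60)
        print(n,s,m.sum(),np.sort(z[m])[:8].round(0), np.median(u[m]))
s=env.state(); print(s["eef_pos"],s["ft_force"],s["joints"])
E
```

```text
t: 26.48
eef_pos: [452.0, 339.9, -1.4]
tcp_rot: [3.141, -0.0, 1.164]
ft_force: [0.2, -0.2, 0.5]
opening: 0.448
grip_force: 0.0
side -1 687 [26. 28. 28. 29. 29. 30. 30. 33.] -38.49281078135068
side 1 99 [27. 30. 30. 31. 31. 31. 32. 34.] 24.566268130745005
wrist -1 2980 [24. 25. 25. 26. 26. 26. 26. 26.] -22.93815317489891
wrist 1 3747 [24. 25. 25. 25. 25. 25. 25. 26.] 24.69940521635989
[452.0950157  339.93714407  -1.26596799] [ 0.60492289  0.33800321 -0.4636975 ] [ 5.28000583e-01  6.66942607e-01  1.86862477e+00 -1.51283032e-04
  6.05620401e-01  9.35142335e-01]
```

The tips are now at z≈24, well below the bar's top. Another 3 mm, then close and wait for grip force.

```bash
python3 -m inch '[[0,0,0,0,0,0.3,0.1],[0,0,0,0,0,0,1],[0,0,0,0,0,0,1],[0,0,0,0,0,0,1],[0,0,0,0,0,0,1],[0,0,0,0,0,0,1],[0,0,0,0,0,0,1]]'
```

```text
t: 27.45
eef_pos: [451.9, 339.9, -4.4]
tcp_rot: [3.142, 0.0, 1.164]
ft_force: [-0.4, -0.5, 1.5]
opening: 0.144
grip_force: 30.0
```

Held at 30 N, opening 13.7 mm on the 14 mm bar. Lift and carry it over the case.

```bash
python3 -m inch '[[0,0,0,0,0,-1,1],[0,0,0,0,0,-3,1],[0,0,0,0,0,-4.5,1],[0,0,0,0,0,-4.5,1],[0,0,0,0,0,-4,1],[0,0,-0.09,0,0,0,1],[0,0,-0.09,0,0,0,1],[0,0,0,-3,1.9,0,1],[0,0,0,-4,2.4,0,1],[0,0,0,-4,2.4,0,1],[0,0,0,-4,2.4,0,1],[0,0,0,-4,2.4,0,1],[0,0,0,-3.5,2.1,0,1],[0,0,0,-2,1.3,0,1],[0,0,0,0,0,0,1],[0,0,0,0,0,0,1]]'
python3 - <<'E'
from m import *
s=env.state(); e=s["eef_pos"]; D=e[:2]-C; print(e.round(1),s["tcp_rot"].round(4),"u,v",(D@ex).round(1),(D@ey).round(1),s["grip_force"],s["ft_force"].round(1))
for n in("side","wrist"):
    p=cam(n);W=cloud(p);D=W[...,:2]-C;u=D@ex;v=D@ey;z=W[...,2]
    m=(abs(u)<80)&(abs(v)<100)&(z>178)&(z<195); print(n,m.sum(),rect(W,C,110,176,192) , "lid z",np.median(z[m]).round(1))
    if m.sum(): print("v edge",np.percentile(v[m],[1,99]).round(1),"u",np.percentile(u[m],[1,99]).round(1)); A=np.c_[u[m],v[m],np.ones(m.sum())]; print("tilt",np.linalg.lstsq(A,z[m],rcond=None)[0].round(3))
clamp("side")
E
```

```text
t: 29.45
eef_pos: [541.6, 68.2, 165.8]
tcp_rot: [-3.142, -0.0, 1.344]
ft_force: [0.1, -0.1, -1.1]
opening: 0.146
grip_force: 30.0
[541.6  68.2 165.8] [-3.1415 -0.      1.3438] u,v -1.0 -0.5 29.995232820510864 [ 0.1 -0.1 -1.1]
side 2133 {'c': (541.5, 72.2), 'size': (125.1, 163.9), 'short_deg': -12.3, 'z': np.float64(183.6), 'n': 2179} lid z 183.6
v edge [-74.5  83.6] u [-63.   57.1]
tilt [ 4.00000e-03 -3.00000e-03  1.83718e+02]
wrist 31811 {'c': (543.8, 72.6), 'size': (121.8, 153.3), 'short_deg': -13.1, 'z': np.float64(186.0), 'n': 31755} lid z 186.0
v edge [-65.9  80.5] u [-59.1  59.6]
tilt [  0.      0.    185.984]
side 16
78 12 [  -7. -101.   81.]
86 4 [ -10. -104.   88.]
case c [540.2  71.6] 105.8 145.2
```

The lid is level and centred on the case within about 1 mm (u −59.1…59.6, v edge 80.5). Lowering.

```bash
python3 -m inch '[[0,0,0,-0.05,0,2,1],[0,0,0,0,0,3.5,1],[0,0,0,0,0,3,1],[0,0,0,0,0,2,1],[0,0,0,0,0,1,1],[0,0,0,0,0,0.5,1],[0,0,0,0,0,0.3,1],[0,0,0,0,0,0.2,1],[0,0,0,0,0,0,1],[0,0,0,0,0,0,1]]'
```

```text
t: 30.85
eef_pos: [542.0, 67.1, 40.8]
tcp_rot: [3.141, -0.0, 1.344]
ft_force: [0.2, 0.7, -2.4]
opening: 0.148
grip_force: 30.0
```

```bash
python3 -m inch '[[0,0,0,0,0,0.2,1],[0,0,0,0,0,0.1,1],[0,0,0,0,0,0,1]]'
```

```text
t: 31.22
eef_pos: [541.8, 67.1, 37.4]
tcp_rot: [-3.141, 0.0, 1.344]
ft_force: [-0.8, -0.1, -2.2]
opening: 0.147
grip_force: 30.0
```

```bash
python3 -m inch '[[0,0,0,0,0,0.1,1],[0,0,0,0,0,0,1]]'; python3 -m inch '[[0,0,0,0,0,0.1,1],[0,0,0,0,0,0,1]]'
```

```text
t: 31.48
eef_pos: [541.8, 67.1, 36.5]
tcp_rot: [-3.142, 0.0, 1.344]
ft_force: [0.2, 0.4, -1.7]
opening: 0.144
grip_force: 30.0
t: 31.72
eef_pos: [541.9, 67.1, 35.6]
tcp_rot: [3.141, 0.0, 1.344]
ft_force: [0.0, -0.2, -0.7]
opening: 0.141
grip_force: 30.0
```

```bash
python3 -m inch '[[0,0,0,0,0,0.05,1],[0,0,0,0,0,0,1]]'; python3 -m inch '[[0,0,0,0,0,0.05,1],[0,0,0,0,0,0,1]]'
```

```text
t: 31.98
eef_pos: [541.9, 67.1, 35.5]
tcp_rot: [3.141, 0.0, 1.344]
ft_force: [-2.4, -0.6, 6.4]
opening: 0.146
grip_force: 30.0
t: 32.22
eef_pos: [541.9, 67.1, 35.5]
tcp_rot: [3.141, -0.0, 1.344]
ft_force: [-3.0, -1.1, 11.2]
opening: 0.142
grip_force: 30.0
```

Seated, with a firm stop at the expected height (origin 39.9 above the table). Release, rise and check. Then the tool goes beyond the clamp.

```bash
python3 -m inch '[[0,0,0,0,0,-0.1,0.6],[0,0,0,0,0,0,0.4],[0,0,0,0,0,0,0.4],[0,0,0,0,0,-1.5,0.4],[0,0,0,0,0,-4,0.4],[0,0,0,0,0,-6,1],[0,0,0,0,0,-4,1],[0,0,0,-5.5,0,0,1],[0,0,0,-5.5,0,0,1],[0,0,0,-5.5,0,0,1],[0,0,0,0,0,0,1],[0,0,0,0,0,0,1]]'
python3 - <<'E'
from m import *
s=env.state(); e=s["eef_pos"]; D=e[:2]-C; print(e.round(1),"u,v",(D@ex).round(1),(D@ey).round(1),s["opening"])
for n in("side","wrist"):
    p,W=clamp(n);D=W[...,:2]-C;u=D@ex;v=D@ey;z=W[...,2]
    m=(abs(u)<75)&(abs(v)<90)&(z>46)&(z<62); k=m&(abs(u)<55)&(abs(v)<70)&(z<58)
    A=np.c_[u[k],v[k],np.ones(k.sum())]; print(n,"edges u",np.percentile(u[m],[1,99]).round(1),"v",np.percentile(v[m],[1,99]).round(1),"plane",np.linalg.lstsq(A,z[k],rcond=None)[0].round(4))
    g=p["img"].mean(-1); f=(abs(u)<25)&(v<-135)&(v>-200)&(z>90)&(z<250); print("finger zmin",np.sort(z[f])[:5].round())
cv2.imwrite("pics/s7.png",cv2.resize(env.read_camera("side")["img"][140:320,150:360,::-1],None,fx=3,fy=3))
E
```

```text
t: 33.72
eef_pos: [504.8, -93.4, 191.2]
tcp_rot: [3.141, -0.0, 1.343]
ft_force: [0.0, 0.2, 0.5]
opening: 0.007
grip_force: 0.0
[504.8 -93.4 191.2] u,v -0.6 -166.2 0.006604752205190405
side 110
78 19 [  -4. -100.   82.]
86 17 [  -5. -105.   89.]
94 19 [  -6. -106.   99.]
102 10 [  -7. -109.  106.]
110 30 [  -6. -107.  115.]
118 15 [  -3. -114.  120.]
case c [542.9  68.5] 111.6 148.8
side edges u [-62.5  71. ] v [-78.5  82.7] plane [-6.00000e-04  0.00000e+00  5.33696e+01]
finger zmin [215. 215. 216. 216. 217.]
wrist 513
78 58 [   0. -101.   82.]
86 37 [  -1. -104.   89.]
102 1 [  -1. -103.  110.]
110 70 [  -1. -106.  116.]
118 347 [  -0. -115.  122.]
case c [537.3  41.7] 110.0 89.3
wrist edges u [-58.4  60.3] v [-79.7  16.2] plane [-0.00000e+00  5.00000e-04  5.58692e+01]
finger zmin [216. 216. 216. 216. 217.]
```

View pics/s7.png

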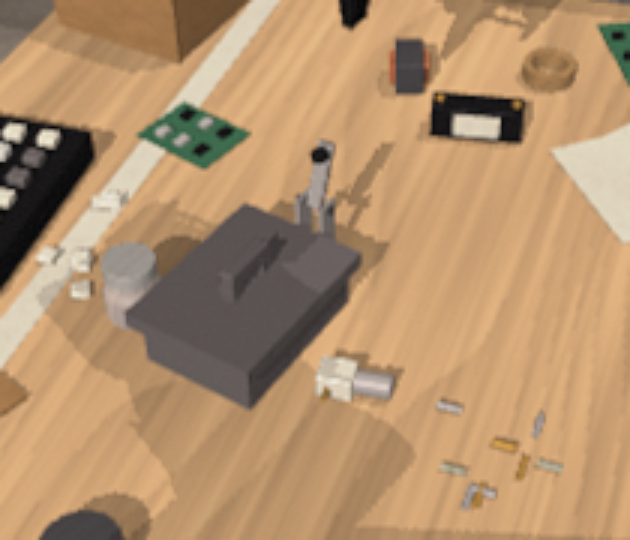

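Lid level at z≈55.5 with edges ±59/−80, so it is fully home. The arm leans outward at (320,165) and the tips are confirmed 25 mm above the TCP. Now I push the arm in from outside.

```bash
python3 -m inch '[[0,0,0,0,0.05,5.8,1],[0,0,0,0,0,5.8,1],[0,0,0,0,0,0,1],[0,0,0,2.5,0,0,1],[0,0,0,1.2,0,0,1],[0,0,0,1,0,0,1],[0,0,0,1,0,0,1],[0,0,0,0.8,0,0,1],[0,0,0,0.8,0,0,1],[0,0,0,0.8,0,0,1],[0,0,0,0,0,0,1]]'
python3 - <<'E'
from m import *
clamp("wrist"); clamp("side"); e=env.state()["eef_pos"]; print((e[:2]-C)@ey,e)
E
```

```text
t: 35.25
eef_pos: [523.4, -14.1, 74.5]
tcp_rot: [-3.141, -0.0, 1.344]
ft_force: [0.3, 0.2, 0.7]
opening: 0.007
grip_force: 0.2
wrist 1723
86 10 [ -6. -80.  93.]
94 333 [ -0. -57. 100.]
102 544 [ -0. -65. 107.]
110 310 [  0. -73. 112.]
118 198 [  1. -74. 122.]
126 250 [  1. -74. 130.]
134 78 [  1. -75. 137.]
case c [541.5  62.2] 111.4 133.3
side 183
78 6 [-10. -84.  82.]
86 9 [-10. -72.  91.]
94 36 [ -6. -63.  99.]
102 35 [ -6. -62. 106.]
110 22 [ -8. -73. 114.]
118 26 [ -7. -74. 122.]
126 27 [ -9. -74. 131.]
134 22 [ -9. -73. 137.]
case c [542.5  68.4] 111.7 149.2
-85.07698890573867 [523.40975165 -14.46135845  74.49299404]
```

The arm is past upright and leaning in, at about 0.8 rad. Now I follow it down along its arc.

```bash
python3 -m inch '[[0,0,0,0.8,0,0.3,1],[0,0,0,0.7,0,0.5,1],[0,0,0,0.5,0,0.6,1],[0,0,0,0.5,0,0.6,1],[0,0,0,0.3,0,0.4,1],[0,0,0,0,0,0.2,1],[0,0,0,0,0,0,1]]'
python3 - <<'E'
from m import *
s=env.state();e=s["eef_pos"]; print((e[:2]-C)@ey,e,s["ft_force"])
for n in("side","wrist"):
    p=cam(n);W=cloud(p);D=W[...,:2]-C;u=D@ex;v=D@ey;z=W[...,2];g=p["img"].mean(-1)
    m=(abs(u)<7)&(v>-100)&(v<-28)&(z>58)&(z<120)&(g>60)
    for a in range(-100,-28,8):
        k=m&(v>=a)&(v<a+8)
        if k.sum()>2: print(n,a,k.sum(),np.median(z[k]).round(1))
E
```

```text
t: 36.22
eef_pos: [529.6, 12.6, 48.4]
tcp_rot: [-3.141, 0.0, 1.344]
ft_force: [0.3, -0.3, 0.2]
opening: 0.005
grip_force: 0.0
-57.348036412875935 [529.63926646  12.55878258  48.38607501] [ 0.28285493 -0.3107569   0.16272684]
side -100 11 68.6
side -92 10 69.6
side -84 5 69.6
side -76 4 70.3
side -68 3 73.1
side -60 5 73.0
side -52 8 71.9
side -44 14 70.3
wrist -52 183 73.4
wrist -44 154 72.4
```

Nearly level. Press on gently until the force shows the pad is on the lid.

```bash
python3 -m inch '[[0,0,0,0.3,0,0.1,1],[0,0,0,0,0,0.1,1],[0,0,0,0,0,0,1]]'; python3 -m inch '[[0,0,0,0,0,0.1,1],[0,0,0,0,0,0,1]]'
```

```text
t: 36.7
eef_pos: [530.5, 15.5, 46.6]
tcp_rot: [3.141, -0.0, 1.344]
ft_force: [0.3, 0.4, 1.2]
opening: 0.005
grip_force: 0.4
t: 36.95
eef_pos: [530.6, 15.5, 46.4]
tcp_rot: [3.141, -0.0, 1.344]
ft_force: [-2.1, 2.3, 12.5]
opening: 0.003
grip_force: 6.3
```

Firm stop at 12.5 N, with the tip at z≈71. One more light press, then retreat up and away and check.

```bash
python3 -m inch '[[0,0,0,0,0,0.05,1],[0,0,0,0,0,0,1],[0,0,0,0,0,-0.5,1],[0,0,0,0,0,-3,1],[0,0,0,0,0,-6,1],[0,0,0,0,0,-6,1],[0,0,0,-6,0,-3,1],[0,0,0,-6,0,0,1],[0,0,0,-6,0,0,1],[0,0,0,0,0,0,1]]'
python3 - <<'E'
from m import *
print(env.state()["ft_force"])
for n in("side","wrist","top"):
    p=cam(n);W=cloud(p);D=W[...,:2]-C;u=D@ex;v=D@ey;z=W[...,2]
    m=(abs(u)<6)&(v>-100)&(v<-38)&(z>58)&(z<130)
    print(n,[(a,np.median(z[m&(v>=a)&(v<a+10)]).round(1)) for a in range(-100,-38,10) if (m&(v>=a)&(v<a+10)).sum()>2])
    k=(abs(u)<75)&(abs(v)<90)&(z>48)&(z<60); q=k&(abs(u)>12)&(abs(u)<55)&(abs(v)<70); A=np.c_[u[q],v[q],np.ones(q.sum())]; print("lid",np.percentile(u[k],[1,99]).round(1),np.percentile(v[k],[1,99]).round(1),np.linalg.lstsq(A,z[q],rcond=None)[0].round(3))
    if n!="wrist":
        for nm,c,r,a,b in(("long",(436,-259),60,28,40),("trf",(526,-319),45,28,45),("tape",(390,-378),40,12,26),("speaker",(564,319),45,20,34)): print(nm,rect(W,c,r,a,b))
E
```

```text
t: 38.2
eef_pos: [489.9, -159.2, 227.9]
tcp_rot: [-3.141, 0.0, 1.339]
ft_force: [-0.2, 0.4, -0.6]
opening: 0.004
grip_force: 0.0
[-0.23713806  0.38804186 -0.59054633]
side [(-100, np.float64(69.3)), (-90, np.float64(69.3)), (-80, np.float64(68.9)), (-70, np.float64(69.0)), (-60, np.float64(69.5)), (-50, np.float64(68.7))]
lid [-62.5  70.5] [-77.9  82.8] [-1.0000e-03  3.0000e-03  5.3427e+01]
long {'c': (434.5, -257.1), 'size': (38.1, 91.7), 'short_deg': -81.8, 'z': np.float64(33.7), 'n': 223}
trf {'c': (525.0, -316.1), 'size': (38.0, 48.9), 'short_deg': 13.9, 'z': np.float64(35.5), 'n': 114}
tape {'c': (386.6, -374.1), 'size': (53.0, 55.2), 'short_deg': -8.0, 'z': np.float64(17.1), 'n': 107}
speaker {'c': (557.8, 325.2), 'size': (57.8, 57.9), 'short_deg': -13.5, 'z': np.float64(26.6), 'n': 555}
wrist [(-100, np.float64(72.1)), (-90, np.float64(71.8)), (-80, np.float64(71.9)), (-70, np.float64(71.9)), (-60, np.float64(71.8)), (-50, np.float64(71.8))]
lid [-58.4  60.4] [-81.3 -37.5] [-0.0000e+00 -3.0000e-03  5.5716e+01]
top [(-100, np.float64(71.4)), (-90, np.float64(70.7)), (-80, np.float64(70.7)), (-70, np.float64(70.7)), (-60, np.float64(70.5)), (-50, np.float64(71.6))]
lid [-58.6  61.1] [-79.  79.] [ 1.0000e-03 -1.0000e-03  5.5046e+01]
long ('few', 0)
trf ('few', 0)
tape {'c': (387.4, -383.2), 'size': (45.5, 55.1), 'short_deg': 58.5, 'z': np.float64(19.5), 'n': 177}
speaker {'c': (561.1, 322.1), 'size': (58.1, 58.8), 'short_deg': -45.6, 'z': np.float64(28.1), 'n': 423}
```

Clamp level (flat within 1 mm over its length), lid home, bystanders in place, robot clear.

```bash
python3 -c "
from cell import env
print(env.job_done())"
```

```text
the job is handed in; nothing more can be done
None
```

The pack is in the empty bay, the lid is fully home and the clamp arm is folded level onto it, handed in at about 38 s of the 64 s allowed; the first lid grasp missed and was repeated with no sign that the lid moved.

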